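Set the dust-fan speed and throw its drum switch

TASK

Get the dust fan ready: on the sloping speed controller, turn the big knob until its pointer lines up with the steel setting tab on the rim of the scale, leaving the tab where it is. Only then throw the ball-ended lever of the drum switch from the first notch into the notch that the flat arrow tab points at. Let go of both and do not disturb the other things on the bench.

Things in the scene. Friction and masses are not known exactly. Their poses are not given: they have to be found in the camera images.
- controller: Speed controller: grey steel wedge-shaped case 230 mm wide (y), 200 mm deep, 160 mm high at the back. Its panel, 220 mm long up the slope, slopes 35 degrees from level and rises away from the robot (towards the case's +x); the knob sits in the panel's middle, 98 mm above the bench, with a scale of ticks round it. Origin: centre of the underside.
- dial_axis (a point): On the knob's axis at the height to grip, 36 mm above the panel; fixed to the panel. z points out of the panel along the knob's axis (35 degrees from vertical), x straight up the slope, y level. The black knob: a flat skirt (72 mm across, top 10 mm above the panel) and on it a grip bar 70 mm long, 24 mm wide, from 10 to 54 mm above the panel.
- dial_knob (a joint): Knob angle (rad) about its axis, growing clockwise as seen looking at the panel; at 0 the bar and its pointer (narrow black nose at one end of the bar, reaching 58 mm from the axis; the bright strip on top of the bar marks that half) point straight up the slope. Limits -2.4 to 2.4; it stays where it is left (friction 0.08 N m). Starts anticlockwise of the setting tab.
- setting_tab (a joint): Angle (rad) of the dark steel setting tab, measured like dial_knob: the pointer is lined up when both joints read the same. The tab is a flat steel arrowhead 37 mm long, 16 mm wide, 12 mm high over its screw, on the rim of the scale 64 to 101 mm from the knob's axis, point inward. A stiff slide, to stay where it is.
- pointer_tip (a point): Point that turns with the knob, 60 mm from its axis in the direction of the pointer, 6 mm above the panel.
- tab_tip (a point): Point that belongs to the setting tab, 60 mm from the knob's axis just inside the tab's point, 6 mm above the panel.
- drum_switch: Drum switch: grey box 150 mm along its x, 100 mm along y, 60 mm high. An upright steel quadrant plate, 78 mm radius about the pivot, 8 mm thick, stands 26 to 34 mm from the lever on its +y side; its rim has four notches 0.45 rad apart. Origin: centre of the underside; the lever swings along x, its hinge axis is y.
- lever_pivot (a point): Pivot of the lever, on its hinge axis, 70 mm above the bench over the middle of the box.
- lever_ball (a point): Centre of the black ball (36 mm diameter) at the end of the steel lever (12 mm thick), 130 mm from the pivot.
- switch_lever (a joint): Lever angle (rad): 0 in the first notch, where the lever leans 0.675 rad from upright towards the switch's -x; grows as it swings over towards +x. Notches at 0, 0.45, 0.90 and 1.35 with a sprung detent that draws the lever into the nearest one (up to about 3 N at the ball). Starts in the first notch.
- notch_arrow: Flat aluminium arrow, 56 mm long, 18 mm wide, 5 mm thick, lying level 126 mm above the bench beside the quadrant plate. Its origin is its point, at the plate (35 mm along the switch's +y); it extends along +y. It is at the second notch (17 mm to the switch's -x; lever 0.45) or the third (17 mm to +x; lever 0.90); the other one has a plain round 16 mm cap.
- mug: White ceramic mug, 82 mm across, 95 mm high, handle at its +y, standing upright. Origin: centre of its underside. Not to be disturbed.
- clamp_a: Aluminium corner clamp lying flat, about 135 x 110 x 30 mm. Origin: underside, middle. Not to be disturbed.
- clamp_b: The other aluminium corner clamp, same size. Not to be disturbed.
- square: Stainless combination square lying flat, blade 300 x 25 mm along its x, head 110 mm, 22 mm high (brass screw 32 mm). Origin: underside, middle of the blade. Not to be disturbed.
- offcut: Pine offcut 180 x 70 x 38 mm, long side along its x. Origin: centre of its underside. Not to be disturbed.
- glue: Wood-glue bottle, 64 mm across, 170 mm high, upright. Origin: centre of its underside. Not to be disturbed.
- screwdriver: Screwdriver, 200 mm long, lying along its x. Not to be disturbed.

How it is judged:
On the way, in this order (a step that is already met when the one before it is completed fails the run):
1. the knob's pointer is lined up with the setting tab while the lever is still in its first notch (distance between pointer_tip and tab_tip below 0.006 m and value of joint switch_lever below 0.2 rad), for 0.3 s.
2. the lever is in the notch that the arrow points at, the knob still lined up (distance between pointer_tip and tab_tip below 0.006 m and ((x of notch_arrow in the frame of drum_switch below 0 m and value of joint switch_lever between 0.33 and 0.57 rad) or (x of notch_arrow in the frame of drum_switch above 0 m and value of joint switch_lever between 0.78 and 1.02 rad))), for 0.3 s.
At the end, for the whole second after the job is handed in: The knob's pointer is within 6 mm (about 6 degrees) of the setting tab at 60 mm from the axis, the lever rests within 0.12 rad of the notch that the arrow points at, and both are released and still (all of step 2 and velocity of joint switch_lever between -0.05 and 0.05 rad/s and velocity of joint dial_knob between -0.05 and 0.05 rad/s); the robot touches nothing.
It fails at once if the setting tab is shifted by more than 4 mm (distance of tab_tip from where it was at the start of the episode above 0.004 m).
It fails at once if one of the loose things on the bench is moved by more than 20 mm (distance of any of mug, clamp_a, clamp_b, square, offcut, glue, screwdriver from where it was at the start of the episode above 0.02 m).
It also fails if it takes over 58 s, if anything falls off the work surface, if the arm or the gripper's body presses on something with over 40 N, if the wrist force passes 120 N, or if a joint passes its speed limit or range.

ROBOT

A 6-joint arm with a two-finger parallel gripper is mounted at the origin on the work surface. World frame = base frame: x ahead of the robot, y to its left, z up, the work surface at z = 0. Lengths are in m, angles in rad, forces in N, time in s.
With the tool pointing down it reaches from about 0.325 to 0.875 m from the base axis. Payload 4.4 kg.
Tool frame: the origin (TCP) lies on the centre line of the jaws, within the pads' length; the fingertips stand bot.tcp_to_tips ahead of it and the grasp point (between the pads) lies 6 mm ahead of it (bot.tcp_to_tips is the distance from the TCP to the fingertips, in m); z points along the fingers, y is the line along which they close (so a half turn about z gives the same grasp; the last joint's range is limited). The gripper opens to 85 mm and grips with 20 to 120 N. Pads are 22 mm wide; open, the fingers measure 114 mm over their backs; the gripper's body (76 mm by 85 mm) begins 54 mm behind the grasp point. The pads swing forward as they close: fully open they stand 13 mm farther back than shut.
Start: joints at [-1.254, 0.207, 1.542, -0, 1.393, -0.15], TCP at [0.259, -0.513, 0.226] pointing down, gripper open.
Joint ranges: [-2.73, 2.73], [-0.86, 2.22], [0.23, 2.46], [-1.11, 4.25], [0.08, 2.63], [-2.82, 2.82]. Speed limits (rad/s): [2.79, 2.79, 3.14, 3.14, 3.14, 3.14].

INTERFACE

Orientations are given as a 3x3 rotation matrix whose columns are the frame's x, y, z axes.
In Python, from cell import bot, eyes gives the robot as it stands. The module is installed in compiled form; this text tells all that it offers.
- The arm moves only by the tool servo_tool, never from a script. Its argument "increments" is a list of rows, each a list of 3 entries, a list of its own where there are three numbers: the finger opening in mm, from 0 to 85.4, then the shift along the tool's x, y, z in mm, then the turn, a rotation vector about the tool's x, y, z in rad. In form: [[hand, [x, y, z], [ax, ay, az]], ...]. A call has 1 to 8 rows; each row shifts and turns the commanded pose from where the row before left it, along the tool's axes as they then stand; what a row does not reach is not made up. A row lasts 1/8 s, in which the tool goes at most 62.5 mm and 10.7 degrees, less where a joint would pass 70% of its speed; a pose out of reach is approached as far as the arm can. A call with a gripper value outside its range is refused whole. The fingers move at their own pace and stop on an object; the grip force is fixed at half the most. Time passes only in rows, so rows that do not move let the fingers close. It gives the time, the measured TCP pose, the force, the opening and the grip force at its end, in the units of the state.
- bot.state(): the state, without advancing time (a new reading comes with each control period).
- eyes.read_camera(name): name is "side" or "top"; returns a dict with "color" (400x640x3 uint8, red, green, blue), "intrinsics" (3x3 intrinsics, pixels), "k1" (the pictures are not rectified: a ray, as slopes to the right and down, at radius r is drawn at 1 + k1 r^2 times it, then the intrinsics apply), "R" (3x3) and "t" (3): a world point X has camera coordinates R X + t. Camera axes: x right, y down, z forward; pixel columns grow to the right and rows downward; lengths in m; the calibration is good to about 2 mm. A picture is of the moment at which its call begins. There is no depth.
- bot.close_job(): hands the job in; it is judged then, once.
The state is a dict: "clock": time; "q": joint angles; "joint_velocities": joint speeds; "joint_torque": joint torques, N m; "tool_pos": TCP position; "ee_rot": TCP orientation; "contact_force": force on the tool from outside, world axes, zero at the start; "torque": the same for the moment, N m; "finger_gap": opening from 0.0 (shut) to 1.0 (fully open); "grasp_force": force on a finger pad.
Only numpy, scipy, OpenCV 4.12 (cv2) and the standard library are available. Lean on these libraries where they do the work, as an engineer would, in place of code of your own. Each camera call takes 0.05 s, during which the arm holds its last target. There are 200 camera calls.

## Working session

There is one attempt and no reset: what is moved stays moved. The work goes in short steps, Python scripts to look and compute and a tool call to move; the robot and the scene stay as the last step left them, time stands still between calls to the robot, and variables do not carry over. Pictures are saved under pics/ and viewed, at most 10 in all, crops included, and the job is handed in when it is done.

Besides the shell and the picture viewer there is one more tool, called after "Request:" by a JSON object that holds its "op" and its "data". servo_tool: Moves the arm, as the interface text tells. Its arguments: {"type":"object","properties":{"increments":{"type":"array"}},"required":["increments"]}

```bash
mkdir -p pics
cat > h.py <<'E'
import numpy as np, cv2
from cell import bot, eyes
def snap(n):
    c=eyes.read_camera(n); np.savez(f'pics/{n}.npz',**c); return c
def load(n): return np.load(f'pics/{n}.npz')
def D(c): return np.array([c['k1'].item() if hasattr(c['k1'],'item') else c['k1'],0,0,0,0.])
def ray(c,uv):
    p=cv2.undistortPoints(np.array([[uv]],float),c['intrinsics'],D(c))[0,0]
    R,t=c['R'],c['t']; return -R.T@t, R.T@np.array([p[0],p[1],1])
def atz(c,uv,z):
    o,d=ray(c,uv); return o+d*(z-o[2])/d[2]
def tri(c1,a,c2,b):
    o1,d1=ray(c1,a);o2,d2=ray(c2,b)
    s=np.linalg.lstsq(np.c_[d1,-d2],o2-o1,rcond=None)[0]
    p,q=o1+s[0]*d1,o2+s[1]*d2; return (p+q)/2,np.linalg.norm(p-q)
def proj(c,X):
    return cv2.projectPoints(np.array(X,float).reshape(-1,1,3),cv2.Rodrigues(c['R'])[0],c['t'],c['intrinsics'],D(c))[0][:,0]
E
python3 - <<'E'
from h import *
for n in('side','top'):
    c=snap(n); cv2.imwrite(f'pics/{n}0.png',c['color'][:,:,::-1]); print(n,-c['R'].T@c['t'],c['R'][2])
s=bot.state();print(s['clock'],s['tool_pos'],s['ee_rot'],bot.tcp_to_tips)
E
```

```text
side [-0.14106932  0.62096148  1.1617681 ] [ 0.46800647 -0.46188898 -0.75341125]
top [ 0.28287486 -0.00301112  1.84079668] [ 0.12830235  0.00979846 -0.99168669]
0.1 [ 0.25904709 -0.51253953  0.22532595] [[ 8.92573248e-01  4.50901957e-01 -6.49228970e-04]
 [ 4.50902306e-01 -8.92571047e-01  2.00889292e-03]
 [ 3.26330765e-04 -2.08582292e-03 -9.99997771e-01]] 0.025
```

View pics/side0.png

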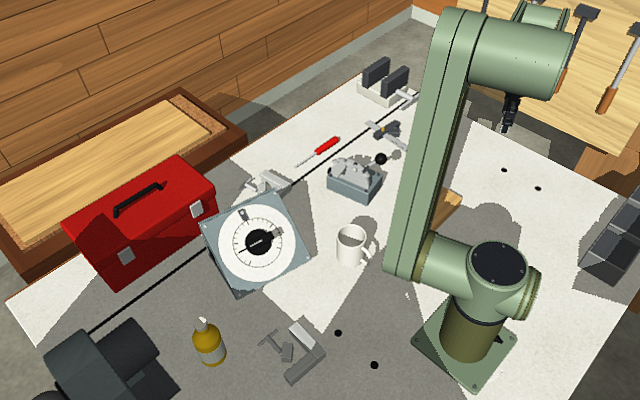

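View pics/top0.png

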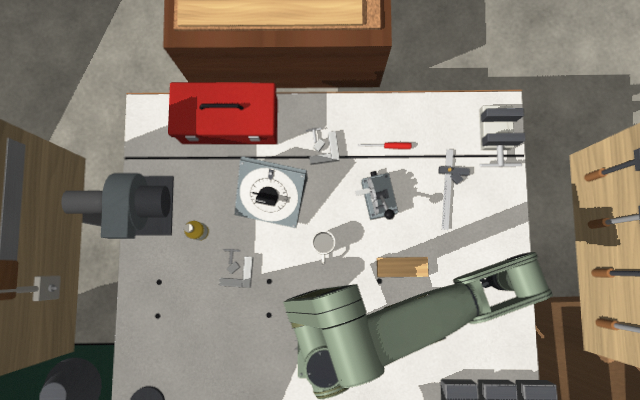

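Side view: dial centre near (261,242), lever ball near (381,158). Top view: dial near (267,195), drum switch near (379,195), ball near (391,214). Next, an enlarged crop of these.

Run:
```python
from h import *
def crop(n,x,y,w,h):
    i=load(n)['color'][y:y+h,x:x+w,::-1]; return cv2.resize(i,(400,300),interpolation=cv2.INTER_CUBIC)
A=np.vstack([np.hstack([crop('side',200,185,120,90),crop('side',315,130,100,75)]),np.hstack([crop('top',227,150,100,75),crop('top',345,160,80,60)])])
cv2.imwrite('pics/c1.png',A)
```

```text
(no output)
```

View pics/c1.png

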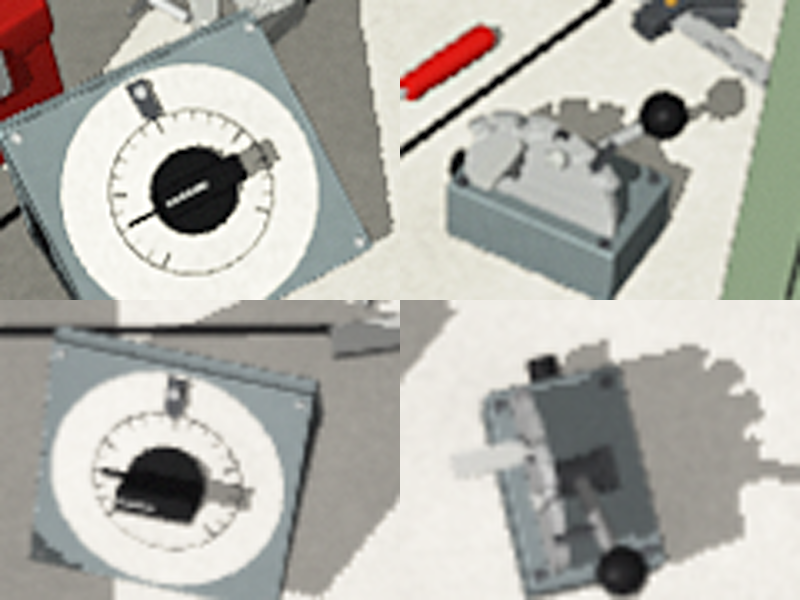

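Crops: the pointer is to the left on the scale (top crop (103,472), side crop (130,225)). The tab is near up-slope (tip at top crop (176,418), side crop (157,118)). The arrow appears in the top crop at x 455–515, y≈462, and the ball at (622,570). I'll triangulate these.

Run:
```python
from h import *
s,t=load('side'),load('top')
SC=lambda X,Y:(200+X/3.3333-.35,185+Y/3.3333-.35)
SW=lambda X,Y:(315+(X-400)/4-.4,130+Y/4-.4)
TC=lambda X,Y:(227+X/4-.4,150+(Y-300)/4-.4)
TW=lambda X,Y:(345+(X-400)/5-.4,160+(Y-300)/5-.4)
def T(n,a,b):
    p,e=tri(s,a,t,b); print(n,p.round(4),'err',e.round(4)); return p
r=T('scrTR',SC(250,32),TC(302,404)); l=T('scrTL',SC(17,140),TC(60,353))
T('disc',SC(190,190),TC(167,477)); T('tabscrew',SC(143,92),TC(178,383)); T('tabtip',SC(158,118),TC(176,416)); T('ptr',SC(130,225),TC(103,472))
b=T('ball',SW(662,115),TW(622,570))
T('boxcorner -x,-y top',SW(607,262),TW(525,595)) 
# controller model fit: centre cx,cy,yaw ; screws unknown inset
print('yaw from screws',np.arctan2(*( (l-r)[[1,0]]))-np.pi/2, np.linalg.norm(l-r))
# arrow on z=.126(top .1285)
for n,p in(('arrow tip',TW(520,460)),('arrow end L',TW(455,462)),('endtop',TW(453,455)),('endbot',TW(457,477))): print(n,atz(t,p,.1285).round(4))
# box corners on top z=.06
for p in((487,400),(625,370),(663,563),(525,597)): print('box',p,atz(t,TW(*p),.06).round(4))
```

```text
scrTR [0.6024 0.0723 0.1433] err 0.0001
scrTL [0.6462 0.2799 0.1506] err 0.0018
disc [0.547  0.1939 0.0923] err 0.0003
tabscrew [0.6195 0.1776 0.1428] err 0.0054
tabtip [0.5939 0.1816 0.1343] err 0.0008
ptr [0.5517 0.2506 0.0969] err 0.0016
ball [ 0.4667 -0.2208  0.1662] err 0.0004
boxcorner -x,-y top [ 0.4621 -0.165   0.0544] err 0.0024
yaw from screws -0.20820795872285802 0.21227205546446853
arrow tip [ 0.5475 -0.1571  0.1285]
arrow end L [ 0.5464 -0.1122  0.1285]
endtop [ 0.5513 -0.1109  0.1285]
endbot [ 0.5359 -0.1135  0.1285]
box (487, 400) [ 0.6021 -0.1402  0.06  ]
box (625, 370) [ 0.6234 -0.2401  0.06  ]
box (663, 563) [ 0.483  -0.2641  0.06  ]
box (525, 597) [ 0.4591 -0.1652  0.06  ]
```

```bash
cat >> h.py <<'E'
c35,s35=np.cos(np.radians(35)),np.sin(np.radians(35))
def panelR(yaw):
    c,s=np.cos(yaw),np.sin(yaw); Z=np.array([[c,-s,0],[s,c,0],[0,0,1]])
    return Z@np.array([[c35,0,-s35],[0,1,0],[s35,0,c35]])
def onpanel(c,uv,P,h=0.):   # uv -> panel coords x(up),y at height h
    R=panelR(P[2]); o,d=ray(c,uv); o=R.T@(o-np.array([P[0],P[1],.098])); d=R.T@d
    return (o+d*(h-o[2])/d[2])[:2]
E
python3 - <<'E'
from h import *
from scipy.optimize import least_squares
s,t=load('side'),load('top')
SC=lambda X,Y:(200+X/3.3333-.35,185+Y/3.3333-.35)
TC=lambda X,Y:(227+X/4-.4,150+(Y-300)/4-.4)
SW=lambda X,Y:(315+(X-400)/4-.4,130+Y/4-.4)
def rim(c,x0,y0,w,h,seed):
    im=c['color'].astype(float); m=im.mean(2)
    sub=m[y0:y0+h,x0:x0+w]; col=im[y0:y0+h,x0:x0+w]
    big=cv2.resize(col,None,fx=4,fy=4,interpolation=cv2.INTER_LINEAR)
    w_=((big.min(2)>195)).astype(np.uint8)
    cs,_=cv2.findContours(w_,cv2.RETR_EXTERNAL,cv2.CHAIN_APPROX_NONE)
    k=max(cs,key=lambda a:cv2.contourArea(a) if cv2.pointPolygonTest(a,seed,False)>=0 or 1 else 0)
    return (k[:,0]+.5)/4-.5+[x0,y0], cv2.contourArea(k)/16
ms,a1=rim(s,200,185,118,110,None); mt,a2=rim(t,232,155,76,75,None)
print(len(ms),a1,ms.min(0),ms.max(0),len(mt),a2,mt.min(0),mt.max(0))
scr=[(s,SC(250,32),1),(s,SC(17,140),-1),(t,TC(302,404),1),(t,TC(60,353),-1)]
# convex hull points as rim
hs=cv2.convexHull(ms.astype(np.float32))[:,0]; ht=cv2.convexHull(mt.astype(np.float32))[:,0]
def f(P):
    r=[]
    for c,h in((s,hs),(t,ht)):
        for u in h: r.append((np.linalg.norm(onpanel(c,u,P))-P[3])*1e3/len(h)**.5*2)
    for c,u,sg in scr: r+=list((onpanel(c,u,P)-[P[4],-sg*P[5]])*1e3)
    return r
q=least_squares(f,[.55,.19,-.2,.1,.09,.1],loss='soft_l1'); P=q.x; print('P',P.round(4),'cost',q.cost)
for c,u,sg in scr: print(onpanel(c,u,P).round(4))
for n,c,u,h in(('tabscrew',s,SC(143,92),.01),('tabscrew',t,TC(178,383),.01),('tabtip',s,SC(158,118),.004),('tabtip',t,TC(176,416),.004),('ptr',s,SC(130,225),.006),('ptr',t,TC(103,472),.006)):
    p=onpanel(c,u,P,h); print(n,p.round(4),np.linalg.norm(p).round(4),'ang cw',-np.arctan2(p[1],p[0]).round(3))
yw=.19
for lx in(.017,-.017):
  for ly in(.035,.091):
    X=[.5419+lx*np.cos(yw)-ly*np.sin(yw),-.2024+lx*np.sin(yw)+ly*np.cos(yw),.126]
    u=proj(s,X)[0]; v=proj(t,X)[0]; print(lx,ly,'side crop',((u-[315-.4,130-.4])*4+[400,0]).round(),'top crop',((v-[345-.4,160-.4])*5+[400,300]).round())
E
```

```text
882 4667.5625 [217.875 203.875] [294.875 281.375] 1209 2624.71875 [239.625 167.375] [307.375 229.375]
P [ 0.5421  0.1943 -0.2141  0.1047  0.0991  0.1055] cost 77.92964556572036
[ 0.0945 -0.1031]
[0.0977 0.1056]
[ 0.1009 -0.1074]
[0.1014 0.1054]
tabscrew [0.0877 0.0017] 0.0877 ang cw -0.02
tabscrew [ 0.1011 -0.0007] 0.1011 ang cw 0.007
tabtip [ 0.064  -0.0007] 0.064 ang cw 0.011
tabtip [ 0.0671 -0.0018] 0.0671 ang cw 0.027
ptr [-0.0023  0.0586] 0.0587 ang cw -1.61
ptr [-0.0002  0.0553] 0.0553 ang cw -1.575
0.017 0.035 side crop [522. 137.] top crop [531. 454.]
0.017 0.091 side crop [482. 183.] top crop [451. 470.]
-0.017 0.035 side crop [561. 154.] top crop [541. 502.]
-0.017 0.091 side crop [522. 201.] top crop [461. 517.]
```

```bash
cat >> h.py <<'E'
from scipy.spatial.transform import Rotation as Ro
def plan(pos,R,n):
    s=bot.state(); p0,R0=s['tool_pos'],s['ee_rot']; w=Ro.from_matrix(R0.T@R).as_rotvec()
    print('n',n,'shift in tool mm',(R0.T@(pos-p0)*1e3).round(1),'turn',w.round(3),'| q',s['q'].round(2),'t',s['clock'])
    Rk,pk=R0,p0
    for k in range(n):
        pn=p0+(pos-p0)*(k+1)/n
        print((Rk.T@(pn-pk)*1e3).round(0).tolist(),(w/n).round(3).tolist()); Rk=Rk@Ro.from_rotvec(w/n).as_matrix(); pk=pn
E
python3 - <<'E'
from h import *
from scipy.optimize import least_squares
s,t=load('side'),load('top')
SC=lambda X,Y:(200+X/3.3333-.35,185+Y/3.3333-.35)
TC=lambda X,Y:(227+X/4-.4,150+(Y-300)/4-.4)
scr=[(s,SC(250,32),1),(s,SC(17,140),-1),(t,TC(302,404),1),(t,TC(60,353),-1),(s,SC(360,242),2)]
rim=[(s,SC(*p)) for p in((60,190),(320,190),(190,62),(90,100),(290,100))]+[(t,TC(*p)) for p in((50,465),(285,490),(165,370),(165,585),(85,400),(245,400))]
def f(P):
    r=[(np.linalg.norm(onpanel(c,u,P))-P[3])*1e3 for c,u in rim]
    for c,u,g in scr: r+=list((onpanel(c,u,P)-([P[4],-g*P[5]] if g<2 else [-P[4],-P[5]]))*1e3)
    return r
q=least_squares(f,[.55,.19,-.2,.1,.09,.1],loss='soft_l1'); P=q.x; print('P',P.round(4),np.round(q.fun,1))
for n,c,u,h in(('tabscrew',s,SC(143,92),.01),('tabscrew',t,TC(178,383),.01),('tabtip',s,SC(158,118),.004),('tabtip',t,TC(176,416),.004),('ptr',s,SC(130,225),.006),('ptr',t,TC(103,472),.006)):
    p=onpanel(c,u,P,h); print(n,p.round(4),np.linalg.norm(p).round(4),'ang cw',-np.arctan2(p[1],p[0]).round(3))
np.save('P.npy',P)
Rp=panelR(P[2]); C=np.array([P[0],P[1],.098]); n=Rp[:,2]
R1=np.c_[Rp[:,1],Rp[:,0],-n]
print('C',C,'n',n,'grasp TCP',C+.042*n); plan(C+.162*n,R1,16)
E
```

```text
P [ 0.5427  0.1936 -0.2168  0.1058  0.0997  0.1056] [-0.5  0.2 -2.   2.9  4.3 -0.5 -0.2  0.2 -0.3 -4.9  3.5 -5.6  3.2 -2.8
  0.7  0.6 -0.9  0.5  0.7 -2.9  1.6]
tabscrew [0.0871 0.0024] 0.0871 ang cw -0.027
tabscrew [1.002e-01 1.000e-04] 0.1002 ang cw -0.001
tabtip [ 0.0633 -0.0001] 0.0633 ang cw 0.001
tabtip [ 0.0662 -0.001 ] 0.0662 ang cw 0.015
ptr [-0.0031  0.0591] 0.0591 ang cw -1.623
ptr [-0.0013  0.056 ] 0.056 ang cw -1.594
C [0.54273929 0.19356128 0.098     ] n [-0.5601454   0.12339795  0.81915204] grasp TCP [0.51921318 0.19874399 0.13240439]
n 16 shift in tool mm [ 499.6 -561.1   -4. ] turn [-0.572  0.269 -0.858] | q [-1.25  0.21  1.54  0.    1.39 -0.15] t 0.1
[31.0, -35.0, -0.0] [-0.036, 0.017, -0.054]
[33.0, -33.0, -1.0] [-0.036, 0.017, -0.054]
[35.0, -31.0, -2.0] [-0.036, 0.017, -0.054]
[36.0, -29.0, -2.0] [-0.036, 0.017, -0.054]
[38.0, -27.0, -2.0] [-0.036, 0.017, -0.054]
[40.0, -25.0, -3.0] [-0.036, 0.017, -0.054]
[41.0, -23.0, -3.0] [-0.036, 0.017, -0.054]
[42.0, -21.0, -3.0] [-0.036, 0.017, -0.054]
[43.0, -18.0, -3.0] [-0.036, 0.017, -0.054]
[44.0, -16.0, -3.0] [-0.036, 0.017, -0.054]
[45.0, -13.0, -3.0] [-0.036, 0.017, -0.054]
[46.0, -11.0, -2.0] [-0.036, 0.017, -0.054]
[46.0, -8.0, -2.0] [-0.036, 0.017, -0.054]
[47.0, -6.0, -1.0] [-0.036, 0.017, -0.054]
[47.0, -3.0, -1.0] [-0.036, 0.017, -0.054]
[47.0, -1.0, 0.0] [-0.036, 0.017, -0.054]
```

Request:
{"op": "servo_tool", "data": {"increments": [[85,[31,-35,-15],[-0.036,0.017,-0.054]],[85,[33,-33,-15],[-0.036,0.017,-0.054]],[85,[35,-31,-15],[-0.036,0.017,-0.054]],[85,[36,-29,-2],[-0.036,0.017,-0.054]],[85,[38,-27,-2],[-0.036,0.017,-0.054]],[85,[40,-25,-3],[-0.036,0.017,-0.054]],[85,[41,-23,-3],[-0.036,0.017,-0.054]],[85,[42,-21,-3],[-0.036,0.017,-0.054]]]}}

```text
clock: 1.1
tool_pos: [0.3544, -0.1489, 0.2703]
ee_rot: [[0.608, 0.742, 0.282], [0.791, -0.597, -0.134], [0.069, 0.304, -0.95]]
contact_force: [-0.5, 0.1, 0.7]
finger_gap: 0.994
grasp_force: 0.0
```

Request:
{"op": "servo_tool", "data": {"increments": [[85,[43,-18,-3],[-0.036,0.017,-0.054]],[85,[44,-16,-3],[-0.036,0.017,-0.054]],[85,[45,-13,-3],[-0.036,0.017,-0.054]],[85,[46,-11,-2],[-0.036,0.017,-0.054]],[85,[46,-8,-2],[-0.036,0.017,-0.054]],[85,[47,-6,-1],[-0.036,0.017,-0.054]],[85,[47,-3,-1],[-0.036,0.017,-0.054]],[85,[0,0,0],[0,0,0]]]}}

```text
clock: 2.1
tool_pos: [0.4369, 0.1708, 0.2718]
ee_rot: [[0.256, 0.808, 0.531], [0.967, -0.221, -0.13], [0.012, 0.546, -0.837]]
contact_force: [-0.4, -0.2, 0.3]
finger_gap: 0.995
grasp_force: 0.0
```

```bash
cat > k.py <<'E'
from h import *
import sys
P=np.load('P.npy'); Rp=panelR(P[2]); C=np.array([P[0],P[1],.098]); n=Rp[:,2]
def Rk(a): # tool for knob angle a
    return np.c_[Rp[:,1],Rp[:,0],-n]@Ro.from_rotvec([0,0,a+np.pi/2]).as_matrix()
if __name__=='__main__': plan(C+float(sys.argv[1])*n,Rk(float(sys.argv[2])),int(sys.argv[3]))
E
python3 k.py .162 -1.6 1
```

```text
n 1 shift in tool mm [ 44.7 -19.7  36.9] turn [-0.033  0.013 -0.071] | q [ 0.42 -0.33  2.06 -0.42  0.98  0.84] t 2.1
[45.0, -20.0, 37.0] [-0.033, 0.013, -0.071]
```

Request:
{"op": "servo_tool", "data": {"increments": [[85,[22,-10,18],[-0.016,0.006,-0.035]],[85,[23,-10,19],[-0.017,0.007,-0.036]],[85,[0,0,0],[0,0,0]],[85,[0,0,0],[0,0,0]]]}}

```text
clock: 2.6
tool_pos: [0.4529, 0.2097, 0.2319]
ee_rot: [[0.199, 0.803, 0.561], [0.98, -0.154, -0.128], [-0.016, 0.575, -0.818]]
contact_force: [0.4, 0.1, 0.8]
finger_gap: 0.993
grasp_force: 0.0
```

```bash
python3 k.py .042 -1.6 1
python3 - <<'E'
from k import *
s_,t_=snap('side'),snap('top')
a=cv2.resize(s_['color'][160:310,190:340,::-1],(400,400),interpolation=cv2.INTER_CUBIC)
b=cv2.resize(t_['color'][140:240,217:317,::-1],(400,400),interpolation=cv2.INTER_CUBIC)
cv2.imwrite('pics/c2.png',np.hstack([a,b]))
E
```

```text
n 1 shift in tool mm [  4.1  -2.4 120. ] turn [ 0.002  0.004 -0.007] | q [ 0.51 -0.2   2.06 -0.53  0.87  0.97] t 2.6
[4.0, -2.0, 120.0] [0.002, 0.004, -0.007]
```

View pics/c2.png

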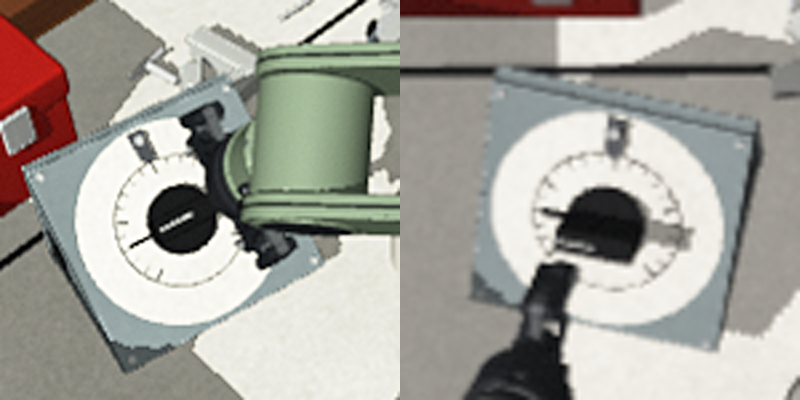

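The view shows the open fingers straddling the knob's line, with the pointer still to the left and the tab up-slope. I'll advance along the axis.

Request:
{"op": "servo_tool", "data": {"increments": [[85,[2,-1,30],[0,0,-0.004]],[85,[2,-1,30],[0,0.002,0]],[85,[0,0,25],[0,0,0]],[85,[0,0,20],[0,0,0]],[85,[0,0,15],[0,0,0]],[85,[0,0,0],[0,0,0]],[60,[0,0,0],[0,0,0]],[50,[0,0,0],[0,0,0]]]}}

```text
clock: 3.7
tool_pos: [0.5196, 0.2004, 0.1331]
ee_rot: [[0.193, 0.803, 0.563], [0.981, -0.149, -0.124], [-0.016, 0.576, -0.817]]
contact_force: [0.3, -0.1, -0.0]
finger_gap: 0.602
grasp_force: 0.0
```

```bash
python3 k.py .042 -1.6 1
```

```text
n 1 shift in tool mm [-1.7 -0.5  0.6] turn [ 0.004 -0.    -0.002] | q [ 0.41  0.07  2.06 -0.64  0.6   1.06] t 3.7
[-2.0, -0.0, 1.0] [0.004, -0.0, -0.002]
```

Request:
{"op": "servo_tool", "data": {"increments": [[40,[-1,0,0],[0,0,0]],[33,[-1,0,0],[0,0,0]],[30,[0,0,0],[0,0,0]],[28,[0,0,0],[0,0,0]],[28,[0,0,0],[0,0,0]]]}}

```text
clock: 4.32
tool_pos: [0.519, 0.1981, 0.1321]
ee_rot: [[0.193, 0.804, 0.562], [0.981, -0.149, -0.125], [-0.017, 0.575, -0.818]]
contact_force: [-0.4, -0.2, 0.3]
finger_gap: 0.328
grasp_force: 0.0
```

Request:
{"op": "servo_tool", "data": {"increments": [[26,[0,0,0],[0,0,0]],[26,[0,0,0],[0,0,0]]]}}

```text
clock: 4.58
tool_pos: [0.519, 0.1981, 0.1321]
ee_rot: [[0.193, 0.804, 0.562], [0.981, -0.149, -0.125], [-0.017, 0.575, -0.818]]
contact_force: [-0.8, 0.7, -0.3]
finger_gap: 0.307
grasp_force: 0.0
```

Request:
{"op": "servo_tool", "data": {"increments": [[22,[0,0,0],[0,0,0]],[18,[0,0,0],[0,0,0]],[18,[0,0,0],[0,0,0]]]}}

```text
clock: 4.95
tool_pos: [0.5189, 0.1981, 0.1324]
ee_rot: [[0.193, 0.804, 0.562], [0.981, -0.149, -0.125], [-0.016, 0.576, -0.818]]
contact_force: [-5.1, -0.3, 5.9]
finger_gap: 0.259
grasp_force: 59.1
```

Request:
{"op": "servo_tool", "data": {"increments": [[18,[0,0,0],[0,0,0.1]],[18,[0,0,0],[0,0,0.15]],[18,[0,0,0],[0,0,0.15]],[18,[0,0,0],[0,0,0.15]],[18,[0,0,0],[0,0,0.15]],[18,[0,0,0],[0,0,0.15]],[18,[0,0,0],[0,0,0.15]],[18,[0,0,0],[0,0,0.15]]]}}

```text
clock: 5.95
tool_pos: [0.5182, 0.199, 0.1317]
ee_rot: [[0.814, 0.15, 0.561], [0.261, -0.958, -0.123], [0.519, 0.246, -0.818]]
contact_force: [-7.9, 3.5, 4.9]
finger_gap: 0.259
grasp_force: 59.3
```

```bash
python3 k.py .042 0.005 1
```

```text
n 1 shift in tool mm [1.1 0.5 0.1] turn [-0.    -0.002  0.449] | q [ 0.4   0.06  2.06 -0.64  0.6   2.21] t 5.95
[1.0, 1.0, 0.0] [-0.0, -0.002, 0.449]
```

Request:
{"op": "servo_tool", "data": {"increments": [[18,[0,0,0],[0,0,0.15]],[18,[0,0,0],[0,0,0.15]],[18,[0,0,0],[0,0,0.1]],[18,[0,0,0],[0,0,0.05]],[18,[0,0,0],[0,0,0]],[18,[0,0,0],[0,0,0]]]}}

```text
clock: 6.7
tool_pos: [0.5182, 0.1995, 0.1316]
ee_rot: [[0.799, -0.215, 0.562], [-0.178, -0.977, -0.122], [0.575, -0.003, -0.818]]
contact_force: [-6.9, 6.2, 4.0]
finger_gap: 0.26
grasp_force: 59.3
```

```bash
python3 k.py .042 0.005 1;  python3 - <<'E'
from k import *
s_,t_=snap('side'),snap('top')
a=cv2.resize(s_['color'][190:290,205:305,::-1],(400,400),interpolation=cv2.INTER_CUBIC)
b=cv2.resize(t_['color'][150:230,227:307,::-1],(400,400),interpolation=cv2.INTER_CUBIC)
cv2.imwrite('pics/c3.png',np.hstack([a,b]))
E
```

```text
n 1 shift in tool mm [1.4 0.5 0.1] turn [-0.002 -0.001  0.003] | q [ 0.4   0.06  2.06 -0.64  0.59  2.65] t 6.7
[1.0, 1.0, 0.0] [-0.002, -0.001, 0.003]
```

View pics/c3.png

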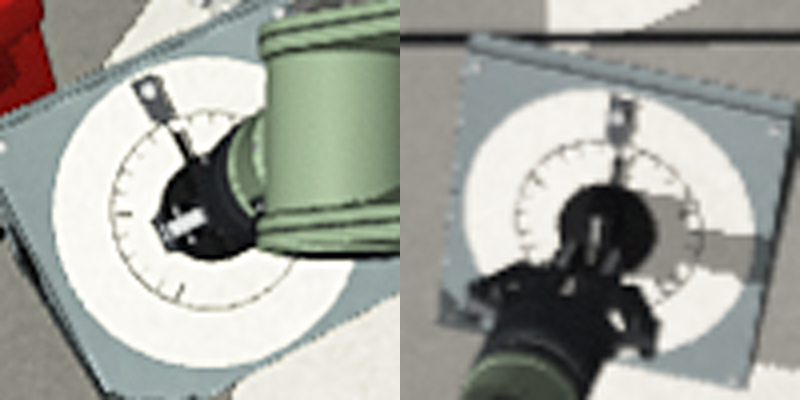

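The pointer runs straight into the tab in both views (side tip (176,128) against tab point (172,121); top (618,155) against (620,143)). I'll release and back off.

Request:
{"op": "servo_tool", "data": {"increments": [[24,[0,0,0],[0,0,0]],[32,[0,0,0],[0,0,0]],[50,[0,0,0],[0,0,0]],[70,[0,0,0],[0,0,0]],[85,[0,0,-10],[0,0,0]],[85,[0,0,-40],[0,0,0]],[85,[0,0,-55],[0,0,0]],[85,[0,0,-55],[0,0,0]]]}}

```text
clock: 7.8
tool_pos: [0.4278, 0.2179, 0.2646]
ee_rot: [[0.798, -0.217, 0.562], [-0.178, -0.976, -0.124], [0.575, -0.001, -0.818]]
contact_force: [1.0, 0.4, -0.0]
finger_gap: 0.989
grasp_force: 0.0
```

Run:
```python
from k import *
s_,t_=snap('side'),snap('top')
a=cv2.resize(s_['color'][190:290,205:305,::-1],(400,400),interpolation=cv2.INTER_CUBIC)
b=cv2.resize(t_['color'][150:230,227:307,::-1],(400,400),interpolation=cv2.INTER_CUBIC)
cv2.imwrite('pics/c4.png',np.hstack([a,b])); print(bot.state()['q'])
```

```text
[ 0.56457665 -0.2797239   2.04462143 -0.51429586  0.96555131  2.56187753]
```

View pics/c4.png

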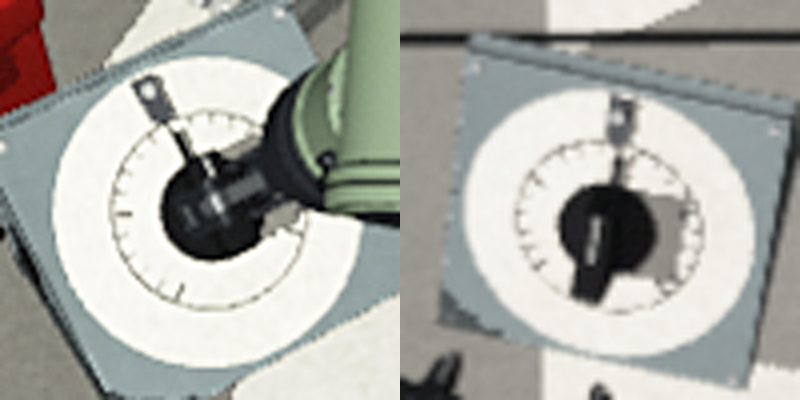

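Knob and tab are still lined up after release (top pointer tip (618,156), tab point (620,143)). Now the lever.

```bash
cat > l.py <<'E'
from h import *
import sys
yw=.195; ball0=np.array([.4655,-.2200,.1685]); cs,sn=np.cos(yw),np.sin(yw)
piv=ball0+.130*np.sin(.675)*np.array([cs,sn,0]); piv[2]=.07
RL=np.array([[cs,sn,0],[sn,-cs,0],[0,0,-1.]])
def ballat(a): d=a-.675; return piv+.13*np.array([np.sin(d)*cs,np.sin(d)*sn,np.cos(d)])
if __name__=='__main__':
    print('piv',piv); b=ballat(float(sys.argv[1])); b[2]+=.006+float(sys.argv[2]); plan(b,RL,int(sys.argv[3]))
E
python3 l.py 0 .1 12
```

```text
piv [ 0.54519703 -0.20425906  0.07      ]
n 12 shift in tool mm [111.  422.8  66.3] turn [ 0.119 -0.616 -0.4  ] | q [ 0.56 -0.28  2.04 -0.51  0.97  2.56] t 7.9
[9.0, 35.0, 6.0] [0.01, -0.051, -0.033]
[8.0, 36.0, 5.0] [0.01, -0.051, -0.033]
[7.0, 36.0, 4.0] [0.01, -0.051, -0.033]
[6.0, 36.0, 3.0] [0.01, -0.051, -0.033]
[5.0, 36.0, 3.0] [0.01, -0.051, -0.033]
[4.0, 37.0, 2.0] [0.01, -0.051, -0.033]
[3.0, 37.0, 1.0] [0.01, -0.051, -0.033]
[2.0, 37.0, 1.0] [0.01, -0.051, -0.033]
[1.0, 37.0, 1.0] [0.01, -0.051, -0.033]
[-0.0, 37.0, 0.0] [0.01, -0.051, -0.033]
[-2.0, 37.0, -0.0] [0.01, -0.051, -0.033]
[-3.0, 37.0, -0.0] [0.01, -0.051, -0.033]
```

Request:
{"op": "servo_tool", "data": {"increments": [[85,[9,35,0],[0.01,-0.051,-0.033]],[85,[8,36,3],[0.01,-0.051,-0.033]],[85,[7,36,4],[0.01,-0.051,-0.033]],[85,[6,36,3],[0.01,-0.051,-0.033]],[85,[5,36,3],[0.01,-0.051,-0.033]],[85,[4,37,2],[0.01,-0.051,-0.033]],[85,[3,37,1],[0.01,-0.051,-0.033]],[85,[2,37,1],[0.01,-0.051,-0.033]]]}}

```text
clock: 8.9
tool_pos: [0.4457, -0.0769, 0.2747]
ee_rot: [[0.979, 0.054, 0.197], [0.059, -0.998, -0.019], [0.196, 0.03, -0.98]]
contact_force: [0.8, 0.0, -0.5]
finger_gap: 0.996
grasp_force: 0.0
```

Request:
{"op": "servo_tool", "data": {"increments": [[85,[1,37,1],[0.01,-0.051,-0.033]],[85,[0,37,0],[0.01,-0.051,-0.033]],[85,[-2,37,0],[0.01,-0.051,-0.033]],[85,[-3,37,0],[0.01,-0.051,-0.033]],[85,[0,0,0],[0,0,0]],[85,[0,0,0],[0,0,0]]]}}

```text
clock: 9.65
tool_pos: [0.4574, -0.2226, 0.2762]
ee_rot: [[0.982, 0.187, -0.008], [0.187, -0.982, -0.003], [-0.008, 0.002, -1.0]]
contact_force: [-0.5, 0.9, -0.7]
finger_gap: 0.993
grasp_force: 0.0
```

```bash
python3 l.py 0 0 1;  python3 - <<'E'
from k import *
s_,t_=snap('side'),snap('top')
a=cv2.resize(s_['color'][120:200,325:405,::-1],(400,400),interpolation=cv2.INTER_CUBIC)
b=cv2.resize(t_['color'][160:240,345:425,::-1],(400,400),interpolation=cv2.INTER_CUBIC)
cv2.imwrite('pics/c5.png',np.hstack([a,b]))
E
```

```text
piv [ 0.54519703 -0.20425906  0.07      ]
n 1 shift in tool mm [ 9.3 -1.2 98.7] turn [ 0.002  0.008 -0.006] | q [-0.62  0.03  1.63 -0.01  1.48  0.76] t 9.65
[9.0, -1.0, 99.0] [0.002, 0.008, -0.006]
```

View pics/c5.png

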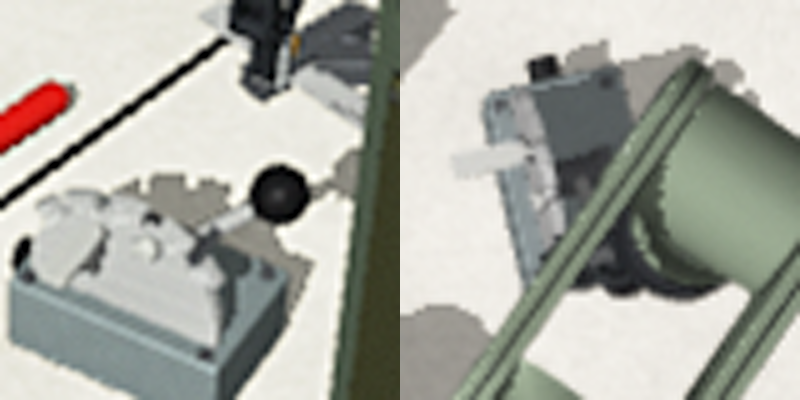

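Side crop: the ball is at (279,194), with the fingers above it. I'll go down.

Request:
{"op": "servo_tool", "data": {"increments": [[85,[5,-1,25],[0.002,0.004,-0.006]],[85,[4,0,25],[0,0.004,0]],[85,[0,0,20],[0,0,0]],[85,[0,0,15],[0,0,0]],[85,[0,0,14],[0,0,0]],[70,[0,0,0],[0,0,0]],[55,[0,0,0],[0,0,0]],[48,[0,0,0],[0,0,0]]]}}

```text
clock: 10.75
tool_pos: [0.4668, -0.2212, 0.1786]
ee_rot: [[0.981, 0.194, 0.002], [0.194, -0.981, -0.002], [0.001, 0.002, -1.0]]
contact_force: [-1.0, -0.3, -0.6]
finger_gap: 0.563
grasp_force: 0.0
```

Request:
{"op": "servo_tool", "data": {"increments": [[45,[0,0,0],[0,0,0]],[42,[0,0,0],[0,0,0]],[40,[0,0,0],[0,0,0]],[40,[0,0,0],[0,0,0]]]}}

```text
clock: 11.25
tool_pos: [0.4662, -0.2208, 0.1777]
ee_rot: [[0.981, 0.194, 0.0], [0.194, -0.981, -0.001], [0.0, 0.001, -1.0]]
contact_force: [-0.0, -0.4, -0.7]
finger_gap: 0.468
grasp_force: 0.0
```

```bash
python3 l.py 0 0 1;  python3 - <<'E'
from k import *
s_=snap('side')
cv2.imwrite('pics/c6.png',cv2.resize(s_['color'][120:200,335:415,::-1],(560,560),interpolation=cv2.INTER_CUBIC))
E
```

```text
piv [ 0.54519703 -0.20425906  0.07      ]
n 1 shift in tool mm [-0.5 -0.9  0.3] turn [ 0.001 -0.    -0.   ] | q [-0.61  0.13  1.74 -0.    1.27  0.77] t 11.25
[-1.0, -1.0, 0.0] [0.001, -0.0, -0.0]
```

View pics/c6.png

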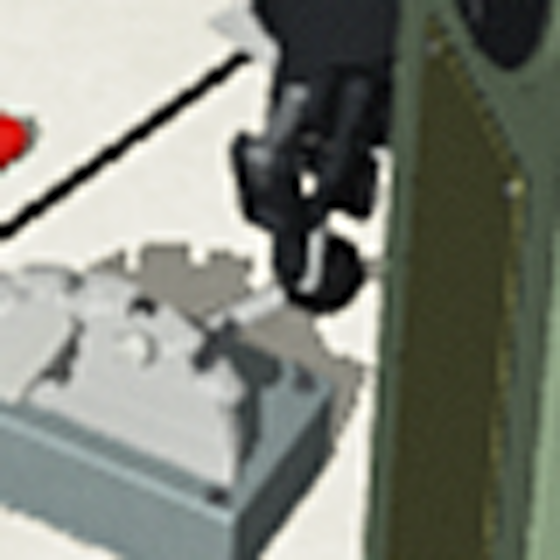

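The fingers straddle the ball: near finger at (290,250), ball at (318,270). I'll close gently.

Request:
{"op": "servo_tool", "data": {"increments": [[37,[0,0,2],[0,0,0]],[37,[0,0,0],[0,0,0]]]}}

```text
clock: 11.55
tool_pos: [0.466, -0.2206, 0.1754]
ee_rot: [[0.981, 0.194, -0.0], [0.194, -0.981, -0.001], [-0.0, 0.001, -1.0]]
contact_force: [0.2, 0.1, 0.0]
finger_gap: 0.432
grasp_force: 0.0
```

Request:
{"op": "servo_tool", "data": {"increments": [[34,[0,0,0],[0,0,0]],[30,[0,0,0],[0,0,0]],[30,[0,0,0],[0,0,0]]]}}

```text
clock: 11.92
tool_pos: [0.466, -0.2204, 0.1756]
ee_rot: [[0.981, 0.194, -0.0], [0.194, -0.981, -0.0], [-0.0, 0.0, -1.0]]
contact_force: [-0.5, 1.7, 0.1]
finger_gap: 0.351
grasp_force: 0.6
```

```bash
python3 l.py 0 0 1
python3 - <<'E'
from l import *
p=bot.state()['tool_pos']
for a in(0,.15,.3,.45,.6,.75,.9): print(a,((RL.T@(ballat(a)-ballat(0)))*1e3).round(1))
E
```

```text
piv [ 0.54519703 -0.20425906  0.07      ]
n 1 shift in tool mm [-0.4 -0.5 -1.9] turn [ 0.  0. -0.] | q [-0.61  0.13  1.74 -0.    1.27  0.77] t 11.925
[-0.0, -0.0, -2.0] [0.0, 0.0, -0.0]
0 [0. 0. 0.]
0.15 [ 16.1   0.  -11. ]
0.3 [ 33.6   0.  -19.5]
0.45 [ 52.2   0.  -25.2]
0.6 [ 71.5   0.  -28.1]
0.75 [ 91.    0.  -28.1]
0.9 [110.2  -0.  -25.2]
```

Run:
```python
from l import *
s_=snap('side')
im=cv2.resize(s_['color'][130:180,355:405,::-1],(600,600),interpolation=cv2.INTER_CUBIC)
st=bot.state();R=st['ee_rot'];p=st['tool_pos']
for nm,X in(('grasp',p+R[:,2]*.006),('tips',p+R[:,2]*.025),('tipL+y',p+R[:,2]*.025-R[:,1]*.015),('tip-y',p+R[:,2]*.025+R[:,1]*.015),('ball0',ball0),('ballmodel',np.array([.4622,-.2178,.1715]))):
    print(nm,((proj(s_,X)[0]-[355-.46,130-.46])*12).round())
cv2.imwrite('pics/c7.png',im)
```

```text
grasp [310. 338.]
tips [304. 394.]
tipL+y [274. 431.]
tip-y [334. 358.]
ball0 [310. 343.]
ballmodel [316. 345.]
```

View pics/c7.png

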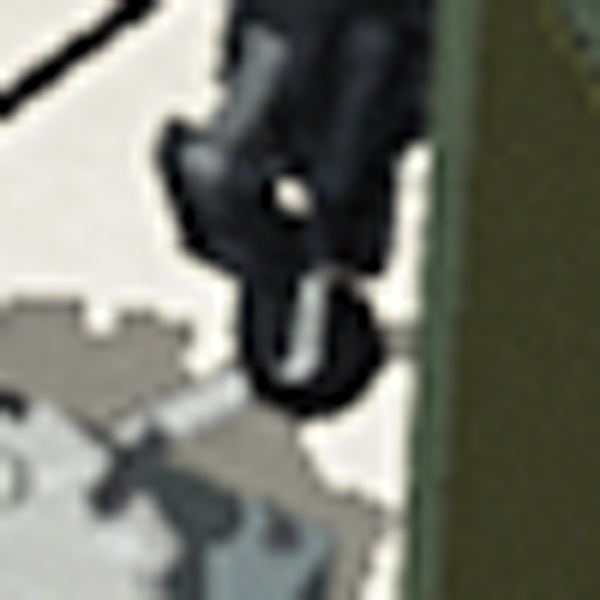

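The near fingertip ends around (290,380), only just below the ball's centre at (315,345), so the grip is high. I'll reopen, go 8 mm lower and close again.

Request:
{"op": "servo_tool", "data": {"increments": [[38,[0,0,0],[0,0,0]],[46,[0,0,0],[0,0,0]],[46,[0,0,4],[0,0,0]],[46,[0,0,4],[0,0,0]],[40,[0,0,0],[0,0,0]],[36,[0,0,0],[0,0,0]],[33,[0,0,0],[0,0,0]],[33,[0,0,0],[0,0,0]]]}}

```text
clock: 12.98
tool_pos: [0.4655, -0.2197, 0.1674]
ee_rot: [[0.981, 0.194, -0.001], [0.194, -0.981, 0.001], [-0.001, -0.001, -1.0]]
contact_force: [-2.4, 4.0, 2.0]
finger_gap: 0.393
grasp_force: 15.9
```

Request:
{"op": "servo_tool", "data": {"increments": [[30,[0,0,0],[0,0,0]],[30,[0,0,0],[0,0,0]]]}}

```text
clock: 13.22
tool_pos: [0.4654, -0.2197, 0.1676]
ee_rot: [[0.981, 0.194, -0.002], [0.194, -0.981, 0.001], [-0.002, -0.001, -1.0]]
contact_force: [-3.7, 5.4, 2.6]
finger_gap: 0.363
grasp_force: 50.5
```

Request:
{"op": "servo_tool", "data": {"increments": [[30,[8,0,-6],[0,0,0]],[30,[8,0,-5],[0,0,0]],[30,[9,0,-5],[0,0,0]],[30,[9,0,-4],[0,0,0]],[30,[9,0,-3],[0,0,0]],[30,[9,0,-2],[0,0,0]],[30,[10,0,-2],[0,0,0]],[30,[10,0,-1],[0,0,0]]]}}

```text
clock: 14.22
tool_pos: [0.5368, -0.2048, 0.198]
ee_rot: [[0.981, 0.194, -0.001], [0.194, -0.981, 0.002], [-0.0, -0.002, -1.0]]
contact_force: [-7.4, 8.8, 11.2]
finger_gap: 0.357
grasp_force: 15.2
```

Request:
{"op": "servo_tool", "data": {"increments": [[30,[10,0,0],[0,0,0]],[30,[10,0,0],[0,0,0]],[30,[9,0,1],[0,0,0]],[30,[9,0,2],[0,0,0]],[30,[0,0,0],[0,0,0]],[30,[0,0,0],[0,0,0]]]}}

```text
clock: 14.98
tool_pos: [0.5776, -0.1961, 0.1959]
ee_rot: [[0.981, 0.195, 0.008], [0.195, -0.981, 0.003], [0.009, -0.002, -1.0]]
contact_force: [2.8, 12.5, 8.6]
finger_gap: 0.353
grasp_force: 11.5
```

```bash
python3 l.py 0.9 0 1;  python3 - <<'E'
from k import *
s_,t_=snap('side'),snap('top')
a=cv2.resize(s_['color'][120:200,325:405,::-1],(400,400),interpolation=cv2.INTER_CUBIC)
b=cv2.resize(s_['color'][190:290,205:305,::-1],(400,400),interpolation=cv2.INTER_CUBIC)
cv2.imwrite('pics/c8.png',np.hstack([a,b]))
E
```

```text
piv [ 0.54519703 -0.20425906  0.07      ]
n 1 shift in tool mm [-4.3  1.7 -6.8] turn [-0.002 -0.009  0.001] | q [-0.47  0.3   1.49  0.01  1.35  0.9 ] t 14.975
[-4.0, 2.0, -7.0] [-0.002, -0.009, 0.001]
```

Request:
{"op": "servo_tool", "data": {"increments": [[32,[-2,0,0],[0,0,0]],[36,[-1,0,0],[0,0,0]],[45,[0,0,0],[0,0,0]],[60,[0,0,0],[0,0,0]],[75,[0,0,-10],[0,0,0]],[75,[0,0,-30],[0,0,0]],[75,[0,0,-40],[0,0,0]],[75,[0,0,-40],[0,0,0]]]}}

```text
clock: 16.08
tool_pos: [0.571, -0.2003, 0.3142]
ee_rot: [[0.981, 0.193, 0.0], [0.193, -0.981, -0.002], [-0.0, 0.002, -1.0]]
contact_force: [0.7, -0.5, 0.1]
finger_gap: 0.879
grasp_force: 0.0
```

Request:
{"op": "servo_tool", "data": {"increments": [[75,[-50,0,-20],[0,0,0]],[75,[-50,0,-20],[0,0,0]],[75,[-50,40,0],[0,0,0]],[75,[-20,40,0],[0,0,0]],[75,[0,40,0],[0,0,0]],[75,[0,0,0],[0,0,0]]]}}

```text
clock: 16.82
tool_pos: [0.4279, -0.3519, 0.3527]
ee_rot: [[0.982, 0.19, -0.0], [0.19, -0.982, -0.002], [-0.001, 0.002, -1.0]]
contact_force: [0.1, 0.1, 0.2]
finger_gap: 0.88
grasp_force: 0.0
```

Run:
```python
from l import *
s_,t_=snap('side'),snap('top')
st=bot.state(); print(st['clock'],st['contact_force'],st['tool_pos'])
S=5
a=cv2.resize(s_['color'][120:200,325:405,::-1],(400,300*4//3),interpolation=cv2.INTER_CUBIC)[:300]
a2=cv2.resize(t_['color'][160:220,345:425,::-1],(400,300),interpolation=cv2.INTER_CUBIC)
b=cv2.resize(s_['color'][190:265,205:305,::-1],(400,300),interpolation=cv2.INTER_CUBIC)
b2=cv2.resize(t_['color'][155:215,227:307,::-1],(400,300),interpolation=cv2.INTER_CUBIC)
cv2.imwrite('pics/c9.png',np.vstack([np.hstack([a,a2]),np.hstack([b,b2])]))
for k in(.45,.9,1.35): print(k,(proj(s_,ballat(k))[0]-[324.6,119.6])*5,(proj(t_,ballat(k))[0]-[344.6,159.6])*5+[400,0])
```

```text
16.925 [-0.01752502  1.55644949  0.3053974 ] [ 0.42830539 -0.34935549  0.35289889]
0.45 [202.95596598 123.90709348] [609.52134144 189.64791745]
0.9 [117.12290351  88.31222335] [590.7867215  105.10855605]
1.35 [41.96640702 89.07656808] [570.02379203  37.23976708]
```

View pics/c9.png

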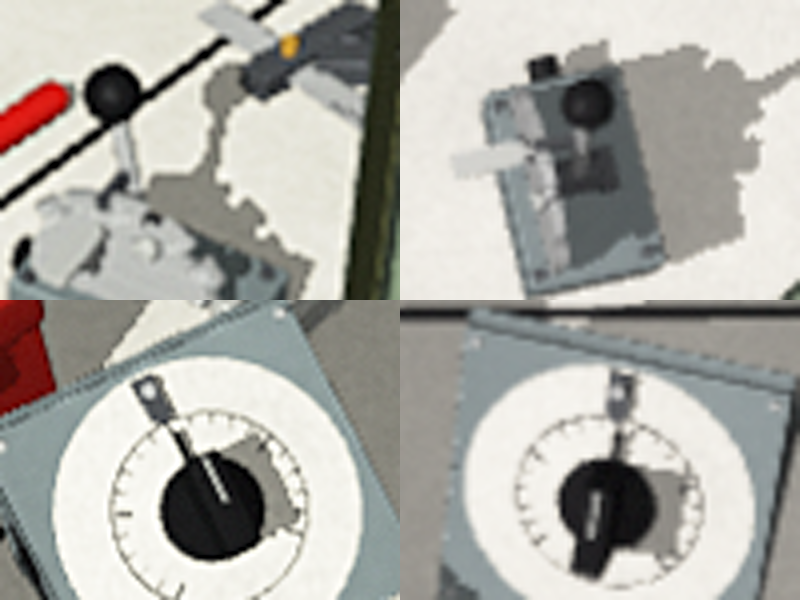

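The ball is at side (113,93) and top (587,103), matching the predicted third-notch position. The arrow points at that notch, and the pointer still meets the tab. Handing in.

```bash
python3 -c "
from cell import bot
print(bot.close_job())"
```

```text
the job is handed in; nothing more can be done
None
```

The knob's pointer is lined up with the setting tab, the lever is in the third notch (0.90 rad) that the arrow points at, both are released, and the job was handed in at about 17 s; the hand-in returned no verdict.

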